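# Pack the tea carrier

### The job

Get the tea carrier ready to be carried out: lay every steel infuser wand lying on the table into a notch place of its own in the wooden rest, centred across both combs and fully down, and screw the canister's lid clockwise until it is snug on its gasket, stopping as soon as the resistance has clearly risen and never forcing it further. Last of all, once the wands and the lid are done, swing the carrying handle up until it clicks past upright into its end stop, and leave the teapot, mug and book where they are.

Things in the scene. Friction and masses are not known exactly. Their poses are not given: they have to be found in the camera images.
- tray: oak tea carrier: flat tray 190 (its x) x 310 (its y) x 12 mm, fixed to the table; origin under its centre, z up. Wand rest on its +y half; on its -y half, at x 0, y -95 mm, a black canister 76 mm in diameter, bolted on, with a screw lid. At each end (y +-158 mm) a steel hinge plate 30 (x) x 8 mm, 94 mm tall.
- slot0 (a point): place 0 of the wand rest, nearest the tray's -x edge: where the centre of a seated wand lies, 47 mm above the table; axes as the tray's. A wand lies along the tray's y across both combs, in one notch of each. The combs run along tray x, each 10 mm thick, 40 mm either side (tray y) of this point; between them it is open down to the tray.
- slot1 (a point): place 1 of the wand rest, like slot0, 44 mm further along the tray's x. Each notch is 20 mm wide at its flat floor, 40 mm above the table, and 12 mm deep between rounded comb teeth that guide a wand in.
- slot2 (a point): place 2 of the wand rest, like slot0, 88 mm further along the tray's x
- slot3 (a point): place 3 of the wand rest, like slot0, 132 mm further along the tray's x, nearest the tray's +x edge
- wand0: steel tea infuser wand, a square bar 130 mm long (its x) with a 14 x 14 mm section, 50 g, one half pierced with small dark holes; origin at its centre, so z = 7 mm when lying on the table. Either end may point either way and any side may be up. Two to four wands are present; an absent one reads None.
- wand1: steel tea infuser wand, a square bar 130 mm long (its x) with a 14 x 14 mm section, 50 g, one half pierced with small dark holes; origin at its centre, so z = 7 mm when lying on the table. Either end may point either way and any side may be up. Two to four wands are present; an absent one reads None.
- wand2: steel tea infuser wand, a square bar 130 mm long (its x) with a 14 x 14 mm section, 50 g, one half pierced with small dark holes; origin at its centre, so z = 7 mm when lying on the table. Either end may point either way and any side may be up. Two to four wands are present; an absent one reads None.
- wand3: steel tea infuser wand, a square bar 130 mm long (its x) with a 14 x 14 mm section, 50 g, one half pierced with small dark holes; origin at its centre, so z = 7 mm when lying on the table. Either end may point either way and any side may be up. Two to four wands are present; an absent one reads None.
- lid_top (a point): centre of the top of the canister's round, ribbed wooden screw lid, 58 mm diameter and 28 mm tall, on the lid's vertical axis; it turns with the lid. About 142 mm above the table when loose, 136 mm when tight; the lid sinks 1.3 mm per rad. Under the lid the canister's shoulder is 104 mm above the table at 25 mm radius and slopes down to 88 mm at 38 mm radius.
- lid (a joint): turn of the lid on its thread, rad; grows clockwise seen from above (tightening). It starts somewhere in 0 to 1.4 and turns freely (about 0.08 N m) up to 4.4, where the lid meets its gasket. The lid cannot come off.
- gasket (a joint): further turn of the lid after it has met the gasket (lid at 4.4), rad, 0 at the start: the turning moment jumps to about 0.25 N m and rises by 0.9 N m per rad. Snug is 0.05 to 0.6 rad here (about 0.3 to 0.79 N m); beyond 0.6 the lid is overtightened. When released, a lid that was turned further than about 0.3 may creep back to about 0.3.
- bail (a joint): angle of the carrier's handle, rad: 0 lying flat towards the tray's -x side, 1.571 straight up, 1.75 at its stop just past upright. Starts at 0 to 0.1. From 1.33 to 1.53 a sprung ball resists with about 2 N at the bar; beyond 1.55 the handle snaps on to 1.75 by itself and stays. Let go before that, it falls back to 0. Pushing it back out of the detent also takes about 2 N.
- bail_bar (a point): middle of the handle's crossbar, a wooden grip 16 mm in diameter and 110 mm long along the tray's y, 140 mm from the hinge axis. The steel side arms run at y +-168 mm of the tray; the handle weighs 160 g.
- hinge (a point): middle of the handle's hinge axis, which runs along the tray's y through this point, 50 mm above the table.
- teapot: bystander: black teapot, 116 mm wide, 150 mm tall, spout and handle to its sides; origin under its centre
- mug: bystander: black mug 84 mm in diameter, 95 mm tall; origin under its centre
- book: bystander: closed book 135 x 195 x 31 mm lying flat; origin under its centre
Not all that is in view belongs to the job. What is shaped like the wand0 but pink is not meant. What is shaped like the wand3 but yellow is not meant.

How it is judged:
By the outcome, as a careful person would: the job done as asked, in the order asked, and still so for the second after the job is handed in, with the robot touching nothing.
Of wand0, wand1, wand2, wand3 only 2 to 4 are there at a start; the rules pass over those that are not, and their reading is None.
At some moment in a run one of wand0, wand1, wand2, wand3 may be knocked a few centimetres aside while the robot is not near it.
Once in a run the grip may slacken for a moment while it holds something.
It also fails if it takes over 210 s, if anything falls off the work surface, if the arm or the gripper's body presses on something with over 40 N, if the wrist force passes 120 N, or if a joint passes its speed limit or range.

### The arm

A 7-joint arm with a two-finger parallel gripper is mounted at the origin on the work surface. World frame = base frame: x ahead of the robot, y to its left, z up, the work surface at z = 0. Lengths are in m, angles in rad, forces in N, time in s.
With the tool pointing down it reaches from about 0.425 to 0.875 m from the base axis. Payload 4.7 kg.
Tool frame: the origin (TCP) lies at the very end of the fingers, on their centre line; the grasp point (between the pads) lies 19 mm behind it; z points along the fingers, y is the direction in which the jaws open and shut (so a half turn about z gives the same grasp; the last joint's range is limited). The gripper opens to 87 mm and grips with 3 to 60 N. Pads are 19 mm wide; open, the fingers measure 117 mm over their backs; the gripper's body (75 mm by 190 mm) begins 51 mm behind the grasp point.
Start: joints at [1.129, 0.321, -0.07, 1.45, 0.023, 1.371, -0.057], TCP at [0.286, -0.584, 0.223] pointing down, gripper open.
Joint ranges: [-2.86, 2.86], [-0.3, 2.09], [-1.38, 1.24], [0.06, 2.45], [-1.56, 4.7], [0.09, 2.05], [-2.69, 2.69]. Speed limits (rad/s): [2.57, 2.57, 3.14, 3.14, 3.14, 3.14, 3.14].

### API

Orientations are given as a rotation vector (axis times angle).
In Python, from bench import ctrl gives the robot as it stands. The module is installed in compiled form; this text tells all that it offers.
- The arm moves only by the tool move_arm, never from a script. Its arguments are lists of equal length, an entry for each row: "dp": the shift along the tool's x, y, z in units of 30 mm (1.0 is 30 mm), a list of three; "turn": the turn about the tool's z in units of 5 degrees (1.0 is 5 degrees); "jaw": the opening, from -1 (shut) to 1 (fully open). A call has 1 to 5 rows; each row is the pose to reach, as a shift and turn from the pose commanded when the call began, along the tool's axes at that moment; what a row does not reach only later rows make up. A row lasts 1/10 s, in which the tool goes at most 50 mm and 8.59 degrees, less where a joint would pass 70% of its speed; a pose out of reach is approached as far as the arm can. A call with a gripper value outside its range is refused whole. The fingers move at their own pace and stop on an object; "grip_force" is the grip in N (left out, the last holds). Time passes only in rows, so rows that repeat a pose let the fingers close. It gives the time, the measured TCP pose, the force and the opening at its end, in the units of the state.
- ctrl.get_state(): the state, without advancing time (a new reading comes with each control period).
- ctrl.get_image(name): name is "scene" or "top"; returns the picture (420x560x3 uint8, red, green, blue); there is no depth.
- ctrl.camera_info(name): a dict with "intrinsics" (3x3 intrinsics, pixels), "dist" ([k1, k2, p1, p2, k3] as OpenCV has them; the pictures are not rectified), "extrinsics" (4x4, takes a point from world to camera coordinates). Camera axes: x right, y up, looking along -z (the intrinsics and any distortion apply to the point x, -y, -z); pixel columns grow to the right and rows downward; lengths in m; the calibration is good to about 2 mm. A picture is of the moment at which its call begins. camera_info takes no time and is no camera call.
- ctrl.close_job(): hands the job in, once; it reports no verdict.
Trained networks look in the newest picture that a camera, given by its name, has taken for a name from the list of things; names that differ only in an ending like _2 or _b are one class to them, and where a whole thing is asked for, a point or a joint stands for the part that bears it (a point fixed in the world has none). Each returns a list of dicts, best first, with "confidence" (0 to 1); they miss things now and then, are a little off and sometimes report something else, mostly with a low value. They report only what shows in the picture. A call takes as long as a camera call. They do not tell look-alikes from the thing itself.
- ctrl.look_for(camera, target): "rect" ([centre column, centre row, width, height] in pixels, round what is visible of it).
- ctrl.masks_of(camera, target): "region" (420x560 bool, what is visible of it) and "rect" ([centre column, centre row, width, height] in pixels, round what is visible of it).
The state is a dict: "time": time; "joint_positions": joint angles; "qd": joint speeds; "joint_torque": joint torques, N m; "position": TCP position; "tool_rot": TCP orientation; "ft_force": force on the tool from outside, world axes, zero at the start; "torque": the same for the moment, N m; "grip_width": opening from 0.0 (shut) to 1.0 (fully open).
Only numpy, scipy, OpenCV 4.12 (cv2) and the standard library are available. Lean on these libraries where they do the work, as an engineer would, in place of code of your own. Each camera call takes 0.05 s, during which the arm holds its last target. There are 200 camera calls.

## Working session

There is one attempt and no reset: what is moved stays moved. The work goes in short steps, Python scripts to look and compute and a tool call to move; the robot and the scene stay as the last step left them, time stands still between calls to the robot, and variables do not carry over. Pictures are saved under pics/ and viewed, about 12 in all and at most 16, crops included, and the job is handed in when it is done.

Besides the shell and the picture viewer there is one more tool, called after "Call:" as name(argument=value, ...), one argument or row to a line, values as JSON. move_arm: Moves the arm, as the interface text tells. Its arguments: {"type":"object","properties":{"dp":{"type":"array","items":{"type":"array","items":{"type":"number"}}},"turn":{"type":"array","items":{"type":"number"}},"jaw":{"type":"array","items":{"type":"number"}},"grip_force":{"type":"number"}},"required":["dp","turn","jaw"]}

```bash
mkdir -p pics; cat > h.py <<'E'
import numpy as np, cv2
from bench import ctrl
from scipy.spatial.transform import Rotation as R
def cam(n):
    c=ctrl.camera_info(n); return np.array(c["intrinsics"]),np.array(c["dist"]),np.array(c["extrinsics"])
F=np.diag([1,-1,-1.])
def proj(n,P):
    K,d,E=cam(n); P=np.atleast_2d(P)@E[:3,:3].T+E[:3,3]; P=P@F
    return cv2.projectPoints(P.reshape(-1,1,3),np.zeros(3),np.zeros(3),K,d)[0].reshape(-1,2)
def back(n,uv,z):
    K,d,E=cam(n); uv=np.atleast_2d(np.array(uv,float))
    p=cv2.undistortPoints(uv.reshape(-1,1,2),K,d).reshape(-1,2)
    r=np.c_[p,np.ones(len(p))]@F@E[:3,:3]; o=-E[:3,:3].T@E[:3,3]
    return o+r*((z-o[2])/r[:,2])[:,None]
def save(n,name,crop=None,s=1):
    im=ctrl.get_image(n)
    if crop: im=im[crop[1]:crop[3],crop[0]:crop[2]]
    im=cv2.resize(im,None,fx=s,fy=s,interpolation=cv2.INTER_CUBIC)
    cv2.imwrite(f"pics/{name}.png",im[:,:,::-1])
def rel(x,y,z,yaw=None):
    "row units from current pose to target TCP"
    s=ctrl.get_state(); M=R.from_rotvec(s["tool_rot"]).as_matrix()
    return np.round(M.T@(np.array([x,y,z])-s["position"])/0.03,2)
E
python3 - <<'E'
from h import *
a=ctrl.get_image("top");b=ctrl.get_image("scene")
cv2.imwrite("pics/a.png",a[:,:,::-1]);cv2.imwrite("pics/b.png",b[:,:,::-1])
s=ctrl.get_state()
for k,v in s.items(): print(k,np.round(v,3))
for n in("top","scene"):
    K,d,E=cam(n);print(n,np.round(K,1).tolist(),d,np.round(-E[:3,:3].T@E[:3,3],3))
E
```

```text
time 0.1
joint_positions [ 1.129  0.322 -0.07   1.452  0.023  1.371 -0.057]
qd [-0.    -0.002 -0.002 -0.003  0.002 -0.    -0.001]
joint_torque [ 1.0000e-03 -4.9257e+01 -4.0500e-01 -3.1340e+01 -6.4000e-02  4.0000e-02
  0.0000e+00]
position [ 0.286 -0.583  0.222]
tool_rot [-3.059e+00 -7.090e-01  1.000e-03]
ft_force [-0.36  -0.041 -0.983]
torque [-0.037 -0.005 -0.037]
grip_width 1.007
top [[507.2, 0.0, 287.4], [0.0, 507.2, 213.0], [0.0, 0.0, 1.0]] [-0.02285579  0.          0.          0.          0.        ] [ 0.162 -0.008  1.937]
scene [[458.3, 0.0, 275.1], [0.0, 458.3, 201.7], [0.0, 0.0, 1.0]] [-0.01874155  0.          0.          0.          0.        ] [1.53  0.186 1.112]
```

View pics/a.png

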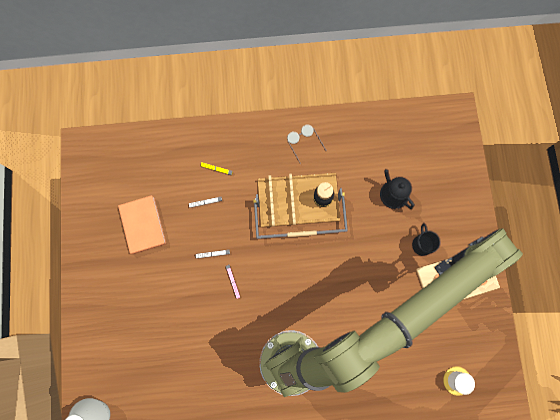

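View pics/b.png

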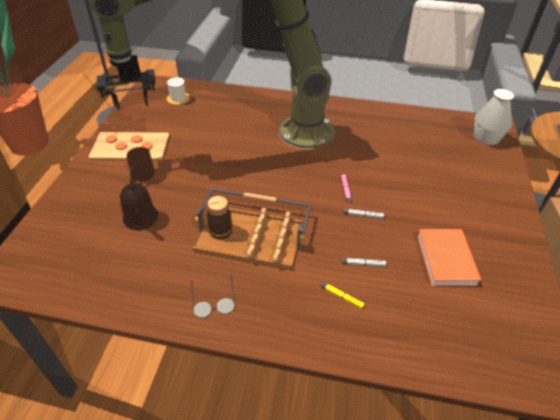

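Top view: the steel wands are at about (205,202) and (212,254). The yellow look-alike is at (216,168) and the pink one at (233,282). The tray is centred near (300,200), the lid is at (324,191) and the handle bar at (302,234). The steel (grey/white) bars fit the description. I'll confirm them in one crop and measure.

```bash
python3 - <<'E'
from h import *
save("top","c",(180,150,360,300),4.4)
im=ctrl.get_image("top")
def info(n,t):
    for m in ctrl.masks_of(n,t)[:5]:
        r=m["region"]; ys,xs=np.nonzero(r)
        (c,wh,a)=cv2.minAreaRect(np.c_[xs,ys].astype(np.float32))
        print(n,t,round(m["confidence"],2),np.round(m["rect"],1),len(xs),np.round(c,1),np.round(wh,1),round(a,1),"mean",np.round([xs.mean(),ys.mean()],1))
ctrl.get_image("scene")
for t in("wand0","tray","lid_top","bail_bar"): info("top",t);info("scene",t)
E
```

```text
top wand0 0.68 [235.3 285.    5.5  25.3] 54 [233.7 284. ] [23.1  2.5] 71.6 mean [234.  284.9]
top wand0 0.6 [217.2 168.3  30.9  14.7] 80 [216.  167.4] [29.4  3.4] 14.6 mean [214.8 167.3]
top wand0 0.45 [205.2 203.4  25.7  16.1] 147 [205.5 201.5] [ 5.1 33.7] 77.0 mean [206.2 201.1]
top wand0 0.43 [213.7 254.9  34.2   5.5] 122 [212.9 253. ] [ 3.8 32.4] 82.6 mean [213.  253.1]
top wand0 0.29 [301.4 204.6  97.2  61.9] 4285 [299.6 204.3] [61.6 92.3] 87.0 mean [299.4 201.2]
scene wand0 0.81 [362.1 262.7  43.    7.2] 256 [363.9 261.9] [42.3  6.2] 4.1 mean [363.3 261.9]
scene wand0 0.51 [344.4 294.3  41.8  23.4] 208 [342.2 295.2] [43.4  5.3] 29.9 mean [341.7 294.9]
scene wand0 0.47 [361.6 211.8  37.3  10.3] 179 [363.4 213.2] [37.4  5.3] 6.1 mean [362.8 213.2]
top tray 0.61 [298.8 205.2  95.6  65. ] 4377 [299.6 204.7] [60.7 92.2] 86.9 mean [298.3 201.5]
scene tray 0.68 [254.8 227.7 119.   85.7] 5801 [250.4 227.5] [110.7  68.5] 10.3 mean [249.5 232. ]
top lid_top 0.75 [324.2 191.8  14.9  18.7] 204 [324. 190.] [16. 14.] 90.0 mean [324.1 190. ]
scene lid_top 0.78 [217.4 204.   20.3  13.4] 312 [217.5 205. ] [18. 19.] 90.0 mean [217.6 205.3]
top bail_bar 0.66 [298.4 214.2  94.1  40.5] 412 [299.9 216.2] [37.5 92.2] 85.5 mean [300.3 224.5]
scene bail_bar 0.66 [257.8 214.2 106.6  51.8] 369 [258.2 206.2] [104.7  34.2] 17.6 mean [258.7 200.7]
scene bail_bar 0.4 [252.5 227.8 117.8  79.1] 5801 [250.7 227.3] [110.8  68.8] 10.6 mean [249.8 232. ]
scene bail_bar 0.19 [362.9 264.8  41.9  11.7] 255 [363.5 262. ] [41.4  6.1] 4.4 mean [363.3 261.9]
```

View pics/c.png

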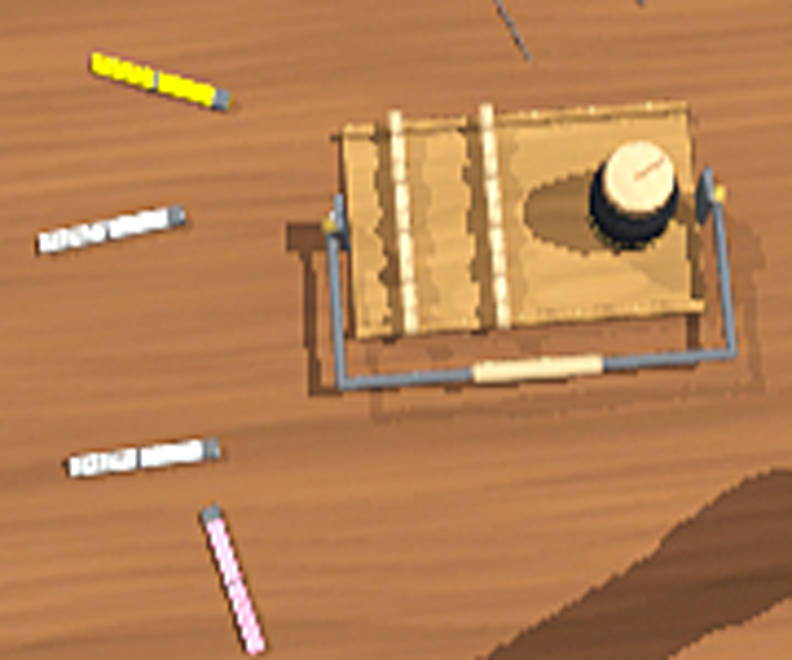

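Both grey bars, at (205,202) and (212,254), have silver bodies with dark pierced holes, so they are the wands. Pink and yellow are distractors. Next: a scene crop to fit the tray pose using both cameras.

```bash
python3 - <<'E'
from h import *
save("scene","d",(185,180,325,275),5.5)
E
```

```text
(no output)
```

View pics/d.png

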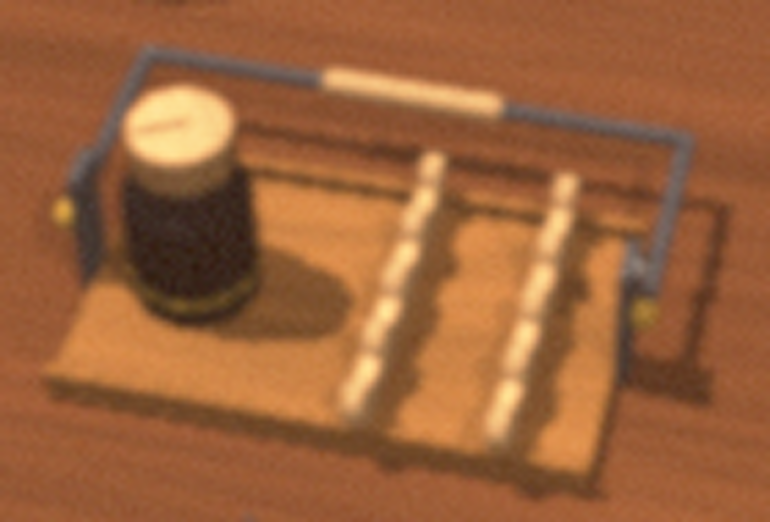

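```bash
cat > fit.py <<'E'
from h import *
from scipy.optimize import least_squares
def tp(c): return (np.array(c)+.5)/4.4-.5+[180,150]
def sc(c): return (np.array(c)+.5)/5.5-.5+[185,180]
def T(p,L): 
    c,s=np.cos(p[2]),np.sin(p[2]); L=np.atleast_2d(L)
    return np.c_[p[0]+c*L[:,0]-s*L[:,1],p[1]+s*L[:,0]+c*L[:,1],L[:,2]]
def pts(b,hx,lz):
    r=.14; bx=hx-r*np.cos(b); bz=.05+r*np.sin(b)
    return dict(c1=[.095,.155,.012],c2=[.095,-.155,.012],c3=[-.095,-.155,.012],c4=[-.095,.155,.012],g1=[bx,.055,bz],g2=[bx,-.055,bz],h1=[bx,.168,bz],h2=[bx,-.168,bz],lid=[0,-.095,lz])
TOP=dict(c1=(342,128),c2=(688,102),c3=(704,311),c4=(360,339),g1=(473,373),g2=(603,363),h1=(341,385),h2=(735,353),lid=(640,178))
SC=dict(c1=(589,472),c2=(48,375),c4=(645,233),g1=(502,105),g2=(325,80),h1=(690,137),h2=(148,52),lid=(180,125))
def res(q):
    P=pts(q[3],0,.14); o=[]
    for n,D,f in(("top",TOP,tp),("scene",SC,sc)):
        k=list(D); o.append(proj(n,T(q,[P[i] for i in k]))-[f(D[i]) for i in k])
    return np.vstack(o)
if __name__=="__main__":
    c=back("top",tp((520,220)),.012)[0]
    # tray +x is up in top, +y left: yaw ~0
    s=least_squares(lambda q:res(q).ravel(),[c[0],c[1],0.08,.05],loss="soft_l1")
    print(np.round(s.x,4)); print(np.round(res(s.x),1).tolist()); np.save("tray.npy",s.x)
    q=s.x
    for n in("top","scene"):
        im=cv2.cvtColor(ctrl.get_image(n),cv2.COLOR_RGB2GRAY)
        xs=np.arange(-.1,.1001,.004)
        for y in(.035,.115):
          pr=[]
          for dy in(-.003,0,.003): pr.append(cv2.remap(im,*[a.astype(np.float32).reshape(1,-1) for a in proj(n,T(q,np.c_[xs,xs*0+y+dy,xs*0+.052])).T],cv2.INTER_LINEAR)[0])
          print(n,y,np.mean(pr,0).astype(int).tolist())
        ys=np.arange(.0,.155,.005); print(n,"y",[int(cv2.remap(im,*[a.astype(np.float32).reshape(1,-1) for a in proj(n,T(q,[[0,y,.052]])).T],cv2.INTER_LINEAR)[0,0]) for y in ys])
        for m in ctrl.masks_of(n,"wand0"):
            ys,xs=np.nonzero(m["region"]); 
            if len(xs)>400: continue
            w=back(n,np.c_[xs,ys],.011); cc,wh,a=cv2.minAreaRect((w[:,:2]*1000).astype(np.float32)); u=np.linalg.svd(w[:,:2]-w[:,:2].mean(0))[2][0]
            print(n,np.round(m["rect"][:2]),"ctr mm",np.round(cc,1),np.round(wh),"mean",np.round(w.mean(0)[:2]*1000,1),"ang",round(np.degrees(np.arctan2(u[1],u[0]))%180,1))
E
python3 fit.py
```

```text
[ 6.082e-01 -8.800e-02 -1.050e-02  3.000e-04]
[[0.2, 0.5], [0.0, 0.3], [1.3, 0.0], [-0.6, 0.0], [0.5, 0.1], [0.0, 0.1], [0.6, -0.2], [-0.1, -0.0], [0.4, -0.5], [0.1, 1.7], [-0.2, 1.5], [1.1, -0.5], [0.2, 0.4], [0.3, -0.2], [-0.3, -0.1], [0.3, -0.2], [0.2, -0.6]]
top 0.035 [116, 136, 142, 146, 143, 143, 150, 155, 162, 162, 149, 137, 143, 142, 143, 141, 136, 146, 151, 157, 164, 151, 137, 138, 143, 145, 142, 136, 134, 143, 150, 155, 149, 137, 141, 142, 144, 141, 137, 140, 143, 153, 157, 140, 122, 136, 158, 158, 154, 147, 137]
top 0.115 [111, 140, 148, 144, 139, 136, 141, 147, 147, 153, 141, 116, 123, 128, 130, 128, 126, 128, 139, 150, 149, 142, 136, 140, 141, 140, 138, 138, 141, 142, 140, 135, 132, 130, 140, 152, 150, 143, 142, 149, 152, 148, 142, 125, 106, 117, 140, 152, 157, 154, 142]
top y [115, 194, 179, 167, 172, 236, 234, 121, 119, 118, 107, 183, 178, 174, 173, 172, 173, 173, 160, 163, 147, 243, 218, 117, 116, 116, 179, 181, 179, 179, 168]
top [214. 254.] ctr mm [429.6 260.2] [ 15. 120.] mean [429.3 259.5] ang 92.6
top [218. 170.] ctr mm [766.7 226.6] [118.  16.] mean [767.8 229.5
[... 394 characters left out ...]
, 113, 116, 116, 119, 122, 126, 126, 124, 120, 115, 116, 112, 109, 108, 113, 122, 127, 128, 125, 117, 112, 109, 109, 110, 110, 115, 124, 127, 127, 123, 116, 110, 109, 108, 108, 108, 114, 125, 128, 125, 120, 113, 110, 111, 111]
scene y [156, 155, 149, 149, 181, 204, 178, 121, 96, 91, 93, 107, 135, 151, 152, 153, 153, 154, 150, 148, 184, 207, 175, 113, 82, 78, 89, 116, 144, 147, 118]
scene [345. 188.] ctr mm [323.5 190.7] [140.  17.] mean [324.6 191. ] ang 14.7
scene [346. 294.] ctr mm [770.3 222.7] [129.  22.] mean [770.7 223.9] ang 66.7
scene [363. 264.] ctr mm [640.8 276. ] [ 27. 127.] mean [639.2 277.5] ang 96.0
scene [365. 214.] ctr mm [433.6 260.6] [ 29. 120.] mean [433.9 261.3] ang 91.6
```

```bash
python3 - <<'E'
from fit import *
q=np.load("tray.npy")
xs=np.arange(-.1,.1001,.004)
for n in("top","scene"):
    im=cv2.cvtColor(ctrl.get_image(n),cv2.COLOR_RGB2GRAY)
    for y in(.0265,.1065):
        a=proj(n,T(q,np.c_[xs,xs*0+y,xs*0+.05])).T.astype(np.float32)
        v=cv2.remap(im,a[0][None],a[1][None],cv2.INTER_LINEAR)[0].astype(float)
        # phase of 44 mm comb
        sl=np.abs(xs)<.089; ph=np.angle(np.sum((v-v.mean())[sl]*np.exp(2j*np.pi*xs[sl]/.044)))/2/np.pi*44
        print(n,y,v.astype(int).tolist(),"peak offset mm",round(ph,1))
E
```

```text
top 0.0265 [177, 218, 234, 239, 235, 219, 228, 246, 250, 250, 240, 206, 219, 235, 240, 234, 227, 240, 250, 250, 250, 237, 195, 217, 237, 241, 234, 226, 240, 250, 250, 248, 232, 200, 217, 237, 242, 235, 229, 241, 250, 249, 248, 230, 203, 218, 238, 244, 238, 210, 158] peak offset mm 15.0
top 0.1065 [166, 217, 235, 241, 237, 221, 236, 249, 249, 249, 241, 215, 213, 235, 240, 233, 227, 240, 249, 249, 250, 245, 220, 213, 237, 243, 236, 232, 243, 249, 249, 250, 242, 209, 214, 237, 242, 237, 227, 233, 246, 249, 250, 239, 205, 216, 238, 243, 240, 215, 157] peak offset mm 16.3
scene 0.0265 [100, 120, 155, 185, 191, 188, 180, 168, 165, 187, 208, 213, 210, 203, 196, 192, 187, 176, 165, 167, 193, 211, 216, 214, 204, 196, 192, 187, 177, 165, 168, 195, 219, 223, 219, 206, 196, 191, 186, 179, 162, 171, 200, 217, 221, 217, 205, 195, 192, 186, 173] peak offset mm -8.5
scene 0.1065 [107, 131, 161, 185, 193, 187, 177, 166, 168, 186, 205, 213, 213, 205, 199, 195, 190, 177, 164, 164, 190, 207, 215, 212, 207, 199, 194, 189, 178, 166, 170, 193, 212, 218, 216, 206, 198, 194, 190, 176, 163, 170, 196, 214, 217, 216, 203, 194, 193, 186, 174] peak offset mm -7.7
```

Comb notch floors fit tray x at ±22 and ±66 mm, with the rest centred at y ≈ +66.5 mm. Next, refine the wand ends and work out the moves.

```bash
cat >> h.py <<'E'
def wands(z=.010):
    "steel wands: both cameras, colour refined: grey/white pixels near the mask"
    out=[]
    for n in("top","scene"):
        im=ctrl.get_image(n); hsv=cv2.cvtColor(im,cv2.COLOR_RGB2HSV)
        for m in ctrl.masks_of(n,"wand0"):
            if not 60<m["region"].sum()<400: continue
            reg=cv2.dilate(m["region"].astype(np.uint8),np.ones((9,9)))>0
            k=reg&(hsv[...,1]<95)&(hsv[...,2]>90)
            if k.sum()<60: continue
            ys,xs=np.nonzero(k); w=back(n,np.c_[xs,ys],z)[:,:2]; u=np.linalg.svd(w-w.mean(0))[2][0]; u=u*np.sign(u[1])
            t=(w-w.mean(0))@u; a,b=np.percentile(t,[1,99]); c=w.mean(0)+u*(a+b)/2
            print(n,"conf",round(m["confidence"],2),"c",np.round(c,4),"len",round(b-a,3),"ang",round(np.degrees(np.arctan2(u[1],u[0])),1),"sat",int(np.median(hsv[...,1][k])),k.sum())
def go(x,y,z,ang=None):
    "dp and turn to TCP x,y,z with tool x along ang (deg, mod 180)"
    s=ctrl.get_state(); M=R.from_rotvec(s["tool_rot"]).as_matrix(); y0=np.degrees(np.arctan2(M[1,0],M[0,0]))
    d=0 if ang is None else (y0-ang+90)%180-90
    print("dp",rel(x,y,z),"turn",round(d/5,2),"| yaw",round(y0,1),"pos",np.round(s["position"],4),"F",np.round(s["ft_force"],1),"Tz",round(s["torque"][2],2),"grip",round(s["grip_width"]*87,1),"t",round(s["time"],1),"tilt",np.round(M[:,2],3),"j7",round(s["joint_positions"][6],2))
E
python3 - <<'E'
from h import *
tp=lambda c:(np.array(c)+.5)/4.4-.5+[180,150]
for a,b in(((38,243),(187,213)),((68,467),(219,448))):
    p=back("top",[tp(a),tp(b)],.012)[:,:2]; print(p.mean(0),np.linalg.norm(p[1]-p[0]),np.degrees(np.arctan2(*(p[0]-p[1])[::-1])))
wands()
go(.637,.275,.15,96.5)
E
```

```text
[0.63404354 0.27628526] 0.1341310494609462 96.51502072411232
[0.42753452 0.26126863] 0.13174330746743962 92.0613229456226
top conf 0.72 c [0.4281 0.2615] len 0.129 ang 92.3 sat 5 165
top conf 0.42 c [0.316  0.1917] len 0.127 ang 14.8 sat 33 128
scene conf 0.55 c [0.6371 0.2758] len 0.127 ang 96.6 sat 37 276
scene conf 0.5 c [0.4319 0.2595] len 0.128 ang 91.9 sat 40 236
dp [ 23.1  -20.55   2.42] turn -14.08 | yaw 26.1 pos [ 0.2861 -0.5837  0.2226] F [0.3 0.4 0.2] Tz -0.05 grip 87.2 t 1.2 tilt [-0. -0. -1.] j7 -0.06
```

Call:
move_arm(
  dp=[
    [5.77,-5.14,0],
    [5.77,-5.14,0],
    [5.77,-5.14,0],
    [5.77,-5.14,0],
    [5.77,-5.14,0],
  ],
  turn=[0,0,0,0,0],
  jaw=[1,1,1,1,1],
  grip_force=30,
)

```text
time: 1.7
position: [0.3756, -0.365, 0.2229]
tool_rot: [-3.059, -0.716, -0.002]
ft_force: [-0.7, -1.0, 0.2]
grip_width: 1.0
```

Call:
move_arm(
  dp=[
    [5.77,-5.14,0],
    [5.77,-5.14,0],
    [5.77,-5.14,0],
    [5.77,-5.14,0],
    [5.77,-5.14,0],
  ],
  turn=[0,0,0,0,0],
  jaw=[1,1,1,1,1],
)

```text
time: 2.2
position: [0.4624, -0.1501, 0.2231]
tool_rot: [3.059, 0.716, 0.002]
ft_force: [-0.2, 0.2, 0.6]
grip_width: 1.005
```

Call:
move_arm(
  dp=[
    [5.77,-5.14,0],
    [5.77,-5.14,0],
    [5.77,-5.14,0],
    [5.77,-5.14,0],
    [5.77,-5.14,0],
  ],
  turn=[0,0,0,0,0],
  jaw=[0,0,0,0,0],
)

```text
time: 2.7
position: [0.5493, 0.0648, 0.223]
tool_rot: [-3.058, -0.715, -0.003]
ft_force: [-0.4, 0.0, -1.3]
grip_width: 0.627
```

```bash
python3 - <<'E'
from h import *
save("top","e")
wands()
go(.636,.276,.1,96.5)
E
```

```text
top conf 0.68 c [0.316  0.1918] len 0.127 ang 14.7 sat 35 127
top conf 0.58 c [0.428  0.2615] len 0.129 ang 92.7 sat 5 164
top conf 0.41 c [0.6341 0.2769] len 0.127 ang 96.7 sat 5 155
scene conf 0.62 c [0.4322 0.2595] len 0.128 ang 91.7 sat 40 238
dp [ 5.8  -5.21  4.07] turn -14.08 | yaw 26.1 pos [0.5486 0.0593 0.2223] F [0.  0.2 0.3] Tz 0.02 grip 44.4 t 3.0 tilt [-0.001 -0.001 -1.   ] j7 -1.35
```

View pics/e.png

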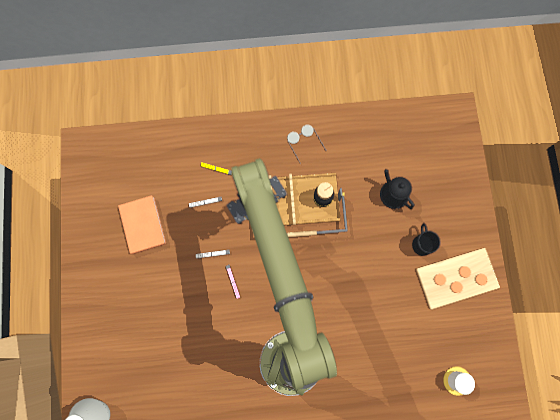

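Picture: only the two steel wands are there; nothing else was hidden under the arm (the board at (457,278) holds orange slices).

Call:
move_arm(
  dp=[
    [5.8,-5.21,2],
    [5.8,-5.21,2],
    [5.8,-5.21,2],
    [5.8,-5.21,2],
    [5.8,-5.21,2],
  ],
  turn=[-8,-8,-8,-8,-8],
  jaw=[0,0,0,0,0],
)

```text
time: 3.45
position: [0.6373, 0.2769, 0.1614]
tool_rot: [2.63, 1.717, -0.001]
ft_force: [0.3, 0.5, 0.3]
grip_width: 0.5
```

Call:
move_arm(
  dp=[
    [0,0,0],
    [0,0,0],
    [0,0,0],
    [0,0,0],
    [0,0,0],
  ],
  turn=[-6.08,-6.08,-6.08,-6.08,-6.08],
  jaw=[0,0,0,0,0],
)

```text
time: 3.95
position: [0.637, 0.2745, 0.162]
tool_rot: [2.094, 2.34, -0.002]
ft_force: [0.1, 0.3, -0.1]
grip_width: 0.503
```

```bash
python3 - <<'E'
from h import *
go(.636,.276,.004,96.5)
wands()
E
```

```text
dp [ 0.06 -0.02  5.27] turn -0.03 | yaw 96.3 pos [0.637  0.2745 0.162 ] F [ 0.1  0.3 -0.1] Tz -0.05 grip 43.8 t 4.0 tilt [-0.    -0.002 -1.   ] j7 -0.62
top conf 0.59 c [0.316  0.1918] len 0.127 ang 14.7 sat 34 127
top conf 0.43 c [0.4281 0.2615] len 0.129 ang 92.4 sat 5 165
scene conf 0.67 c [0.6372 0.2762] len 0.127 ang 96.6 sat 36 283
scene conf 0.47 c [0.4311 0.231 ] len 0.072 ang 103.3 sat 38 121
scene conf 0.47 c [0.318  0.1888] len 0.13 ang 14.2 sat 83 70
```

Call:
move_arm(
  dp=[
    [0.06,0,2],
    [0.06,0,3.6],
    [0.06,0,4.7],
    [0.06,0,5.25],
    [0.06,0,5.25],
  ],
  turn=[0,0,0,0,0],
  jaw=[0,0,0,0,0],
)

```text
time: 4.65
position: [0.6351, 0.2783, 0.0039]
tool_rot: [-2.092, -2.343, 0.004]
ft_force: [-1.2, 0.9, 0.4]
grip_width: 0.498
```

Call:
move_arm(
  dp=[
    [0,0,0],
    [0,0,0],
    [0,0,0],
    [0,0,0],
    [0,0,0],
  ],
  turn=[0,0,0,0,0],
  jaw=[-1,-1,-1,-1,-1],
  grip_force=30,
)

```text
time: 5.15
position: [0.6362, 0.2791, 0.0055]
tool_rot: [2.092, 2.344, 0.001]
ft_force: [-0.6, -0.5, 2.0]
grip_width: 0.151
```

Call:
move_arm(
  dp=[
    [0,0,0],
    [0,0,-0.5],
    [0,0,-2],
    [0,0,-4],
    [0,0,-4],
  ],
  turn=[0,0,0,0,0],
  jaw=[-1,-1,-1,-1,-1],
)

```text
time: 5.65
position: [0.6388, 0.2817, 0.1331]
tool_rot: [2.089, 2.341, 0.016]
ft_force: [0.8, 1.0, 0.8]
grip_width: 0.157
```

```bash
python3 - <<'E'
from fit import *
q=np.load("tray.npy")
for i,x in enumerate((-.066,-.022,.022,.066)): print(i,np.round(T(q,[[x,.0665,.047]]),4))
p=T(q,[[.066,.0665,.047]])[0]
go(p[0],p[1],.13,90+np.degrees(q[2]))
E
```

```text
0 [[ 0.5429 -0.0208  0.047 ]]
1 [[ 0.5869 -0.0212  0.047 ]]
2 [[ 0.6309 -0.0217  0.047 ]]
3 [[ 0.6749 -0.0222  0.047 ]]
dp [-10.2    0.04   0.06] turn 1.43 | yaw 96.5 pos [0.6388 0.2817 0.1331] F [0.8 1.  0.8] Tz -0.03 grip 13.6 t 5.7 tilt [ 0.01   0.005 -1.   ] j7 -0.64
```

Call:
move_arm(
  dp=[
    [-7.5,0.04,0],
    [-7.5,0.04,0],
    [-7.5,0.04,0],
    [-7.5,0.04,0],
    [-7.5,0.04,0],
  ],
  turn=[0,0,0,0,0],
  jaw=[-1,-1,-1,-1,-1],
)

```text
time: 6.15
position: [0.6635, 0.0482, 0.125]
tool_rot: [2.098, 2.335, -0.004]
ft_force: [0.5, -1.2, -0.7]
grip_width: 0.152
```

Call:
move_arm(
  dp=[
    [-2.7,0,0],
    [-2.7,0,0],
    [-2.7,0,0],
    [-2.7,0,0],
    [-2.7,0,0],
  ],
  turn=[1.43,1.43,1.43,1.43,1.43],
  jaw=[-1,-1,-1,-1,-1],
)

```text
time: 6.65
position: [0.6717, -0.0227, 0.1254]
tool_rot: [-2.231, -2.211, -0.002]
ft_force: [-0.2, -0.5, -0.9]
grip_width: 0.153
```

```bash
python3 - <<'E'
from h import *
go(.6749,-.0222,.07,89.4)
wands(.137)
save("scene","f",(205,150,345,255),5.5)
E
```

```text
dp [0.02 0.11 1.85] turn 0.02 | yaw 89.5 pos [ 0.6717 -0.0227  0.1254] F [-0.2 -0.5 -0.9] Tz 0.01 grip 13.3 t 6.7 tilt [ 0.     0.001 -1.   ] j7 -0.29
top conf 0.69 c [0.4107 0.2432] len 0.119 ang 92.6 sat 5 159
scene conf 0.48 c [0.5589 0.2565] len 0.103 ang 93.2 sat 40 229
scene conf 0.46 c [0.6817 0.0139] len 0.054 ang 81.0 sat 45 99
```

View pics/f.png

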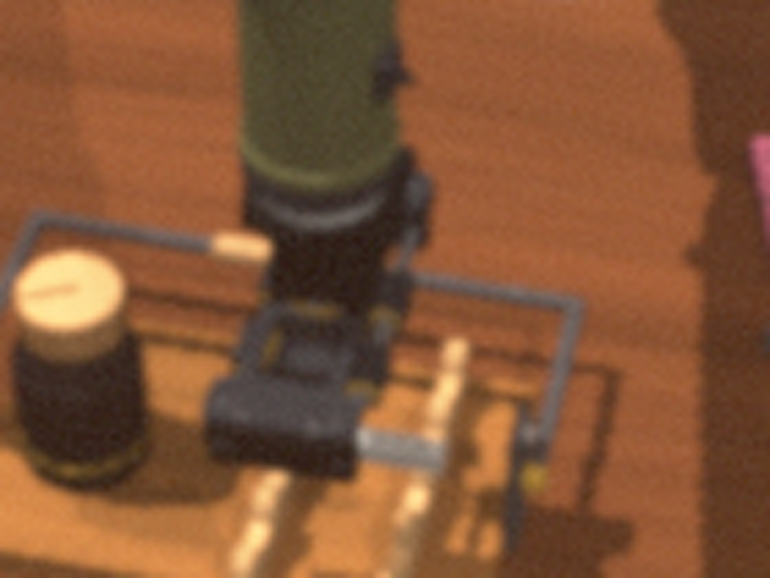

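Call:
move_arm(
  dp=[
    [0,0.1,0.8],
    [0,0.1,1.7],
    [0,0.1,1.95],
    [0,0.1,2.15],
    [0,0.1,2.15],
  ],
  turn=[0,0,0,0,0],
  jaw=[-1,-1,-1,-1,-1],
)

```text
time: 7.4
position: [0.6749, -0.0246, 0.0605]
tool_rot: [-2.233, -2.209, 0.0]
ft_force: [0.6, -0.2, -1.0]
grip_width: 0.153
```

Call:
move_arm(
  dp=[
    [0,0,0.1],
    [0,0,0.2],
    [0,0,0.3],
    [0,0,0.4],
    [0,0,0.45],
  ],
  turn=[0,0,0,0,0],
  jaw=[-1,-1,-1,-1,-1],
)

```text
time: 7.9
position: [0.6748, -0.025, 0.0467]
tool_rot: [-2.234, -2.209, 0.0]
ft_force: [-0.4, 0.6, -0.5]
grip_width: 0.159
```

```bash
python3 - <<'E'
from h import *
go(.6749,-.0222,.0455,89.4)
E
```

```text
dp [0.09 0.   0.04] turn -0.01 | yaw 89.4 pos [ 0.6748 -0.025   0.0467] F [-0.4  0.6 -0.5] Tz -0.02 grip 13.8 t 7.9 tilt [-0. -0. -1.] j7 -0.32
```

Call:
move_arm(
  dp=[
    [0.08,0,0],
    [0.15,0,0],
    [0.15,0,0.06],
    [0.15,0,0.12],
    [0.15,0,0.12],
  ],
  turn=[0,0,0,0,0],
  jaw=[-1,-1,-1,-1,-1],
)

```text
time: 8.4
position: [0.6753, -0.0196, 0.0454]
tool_rot: [2.233, 2.209, 0.001]
ft_force: [-4.2, 0.5, 8.4]
grip_width: 0.157
```

Call:
move_arm(
  dp=[
    [0,0,0],
    [0,0,0],
    [0,0,0],
    [0,0,-0.3],
    [0,0,-0.6],
  ],
  turn=[0,0,0,0,0],
  jaw=[-0.4,-0.4,-0.4,-0.4,-0.4],
)

```text
time: 8.9
position: [0.6748, -0.0204, 0.0617]
tool_rot: [-2.233, -2.209, 0.0]
ft_force: [0.5, -0.9, -0.3]
grip_width: 0.3
```

Call:
move_arm(
  dp=[
    [0,0,-1.5],
    [0,0,-3],
    [1.6,0,-3],
    [3.2,0,-3],
    [4.8,0,-3],
  ],
  turn=[0,0,0,0,0],
  jaw=[-0.4,-0.4,-0.4,-0.4,0],
)

```text
time: 9.4
position: [0.6771, 0.1247, 0.1532]
tool_rot: [2.235, 2.206, 0.003]
ft_force: [0.8, -0.2, 0.4]
grip_width: 0.335
```

```bash
python3 - <<'E'
from h import *
print("placed");wands(.052)
print("table");wands(.010)
go(.430,.2605,.1,92.1)
E
```

```text
placed
top conf 0.68 c [0.3142 0.188 ] len 0.122 ang 14.0 sat 74 116
scene conf 0.59 c [0.4747 0.2567] len 0.123 ang 90.5 sat 42 242
scene conf 0.57 c [ 0.68   -0.0214] len 0.125 ang 88.6 sat 38 274
table
top conf 0.67 c [0.428  0.2615] len 0.129 ang 92.5 sat 7 162
top conf 0.5 c [0.3176 0.1923] len 0.124 ang 14.2 sat 69 117
top conf 0.44 c [ 0.6854 -0.0308] len 0.108 ang 92.0 sat 25 176
scene conf 0.58 c [ 0.6462 -0.0301] len 0.129 ang 88.6 sat 39 273
scene conf 0.57 c [0.4331 0.2595] len 0.128 ang 90.7 sat 42 241
dp [ 4.53 -8.3   1.71] turn -0.58 | yaw 89.2 pos [0.6771 0.121  0.1515] F [ 0.2 -0.3 -0.4] Tz -0.03 grip 43.3 t 9.8 tilt [ 0.    -0.001 -1.   ] j7 -0.5
```

Call:
move_arm(
  dp=[
    [3.8,-7,0],
    [3.8,-7,0],
    [3.8,-7,0],
    [3.8,-7,0],
    [3.8,-7,0],
  ],
  turn=[0,0,0,0,0],
  jaw=[0,0,0,0,0],
)

```text
time: 10.3
position: [0.4656, 0.2401, 0.1513]
tool_rot: [2.234, 2.208, -0.001]
ft_force: [0.2, 0.8, 1.1]
grip_width: 0.501
```

Call:
move_arm(
  dp=[
    [0.73,-1.3,1.5],
    [0.73,-1.3,1.5],
    [0.73,-1.3,1.5],
    [0.73,-1.3,1.5],
    [0.73,-1.3,1.5],
  ],
  turn=[-0.58,-0.58,-0.58,-0.58,-0.58],
  jaw=[0,0,0,0,0],
)

```text
time: 10.8
position: [0.4315, 0.2614, 0.1074]
tool_rot: [2.181, 2.261, 0.003]
ft_force: [0.6, 0.1, -0.2]
grip_width: 0.501
```

```bash
python3 - <<'E'
from h import *
go(.430,.2605,.0045,92.1)
wands(.01)
E
```

```text
dp [-0.03 -0.06  3.43] turn -0.01 | yaw 92.1 pos [0.4315 0.2614 0.1074] F [ 0.6  0.1 -0.2] Tz -0.01 grip 43.6 t 10.8 tilt [ 0.002  0.001 -1.   ] j7 -0.73
scene conf 0.55 c [0.4319 0.2606] len 0.126 ang 92.1 sat 40 237
```

Call:
move_arm(
  dp=[
    [0,-0.06,1.2],
    [0,-0.06,2.2],
    [0,-0.06,3],
    [0,-0.06,3.43],
    [0,-0.06,3.43],
  ],
  turn=[0,0,0,0,0],
  jaw=[0,0,0,0,0],
)

```text
time: 11.5
position: [0.4268, 0.2621, 0.0026]
tool_rot: [-2.176, -2.264, 0.002]
ft_force: [0.3, 0.4, 0.9]
grip_width: 0.497
```

Call:
move_arm(
  dp=[
    [0,0,0],
    [0,0,0],
    [0,0,0],
    [0,0,0],
    [0,0,0],
  ],
  turn=[0,0,0,0,0],
  jaw=[-1,-1,-1,-1,-1],
)

```text
time: 12.0
position: [0.4276, 0.2621, 0.004]
tool_rot: [2.177, 2.264, 0.001]
ft_force: [0.1, 0.0, 2.8]
grip_width: 0.154
```

Call:
move_arm(
  dp=[
    [0,0,0],
    [0,0,-0.5],
    [0,0,-2],
    [0,0,-4],
    [0,0,-4.8],
  ],
  turn=[0,0,0,0,0],
  jaw=[-1,-1,-1,-1,-1],
)

```text
time: 12.5
position: [0.4275, 0.2635, 0.1511]
tool_rot: [2.175, 2.266, 0.004]
ft_force: [0.6, -0.2, 0.3]
grip_width: 0.158
```

```bash
python3 - <<'E'
from h import *
go(.5869,-.0212,.145,89.4)
E
```

```text
dp [-9.7   4.92  0.2 ] turn 0.59 | yaw 92.3 pos [0.4275 0.2635 0.1511] F [ 0.6 -0.2  0.3] Tz -0.01 grip 13.8 t 12.5 tilt [ 0.003  0.001 -1.   ] j7 -0.68
```

Call:
move_arm(
  dp=[
    [-6.5,3.3,0],
    [-6.5,3.3,0],
    [-6.5,3.3,0],
    [-6.5,3.3,0],
    [-6.5,3.3,0],
  ],
  turn=[0,0,0,0,0],
  jaw=[-1,-1,-1,-1,-1],
)

```text
time: 13.0
position: [0.536, 0.065, 0.1481]
tool_rot: [2.184, 2.255, -0.001]
ft_force: [1.2, -0.7, 0.3]
grip_width: 0.156
```

Call:
move_arm(
  dp=[
    [-3.2,1.62,0.2],
    [-3.2,1.62,0.2],
    [-3.2,1.62,0.2],
    [-3.2,1.62,0.2],
    [-3.2,1.62,0.2],
  ],
  turn=[0.59,0.59,0.59,0.59,0.59],
  jaw=[-1,-1,-1,-1,-1],
)

```text
time: 13.5
position: [0.5857, -0.0204, 0.142]
tool_rot: [-2.231, -2.21, -0.001]
ft_force: [-0.7, 0.6, 1.4]
grip_width: 0.156
```

```bash
python3 - <<'E'
from h import *
go(.5869,-.0202,.0605,89.4)
wands(.147)
E
```

```text
dp [0.   0.04 2.72] turn 0.01 | yaw 89.4 pos [ 0.5857 -0.0204  0.142 ] F [-0.7  0.6  1.4] Tz -0.01 grip 13.6 t 13.5 tilt [-0.     0.002 -1.   ] j7 -0.23
scene conf 0.72 c [ 0.7564 -0.0037] len 0.113 ang 88.3 sat 38 271
```

Call:
move_arm(
  dp=[
    [0,0.05,1],
    [0,0.05,2],
    [0,0.05,2.5],
    [0,0.05,2.7],
    [0,0.05,2.7],
  ],
  turn=[0,0,0,0,0],
  jaw=[-1,-1,-1,-1,-1],
)

```text
time: 14.2
position: [0.5876, -0.0223, 0.0604]
tool_rot: [-2.233, -2.209, 0.0]
ft_force: [0.9, 0.3, 0.0]
grip_width: 0.157
```

Call:
move_arm(
  dp=[
    [0,0,0.15],
    [0,0,0.3],
    [0,0,0.4],
    [0,0,0.5],
    [0,0,0.55],
  ],
  turn=[0,0,0,0,0],
  jaw=[-1,-1,-1,-1,-1],
)

```text
time: 14.7
position: [0.5877, -0.0229, 0.044]
tool_rot: [-2.235, -2.208, 0.0]
ft_force: [-3.2, -0.8, 11.1]
grip_width: 0.156
```

```bash
python3 - <<'E'
from h import *
go(.5869,-.0202,.0435,89.4)
E
```

```text
dp [ 0.09 -0.03  0.02] turn -0.02 | yaw 89.3 pos [ 0.5877 -0.0229  0.044 ] F [-3.2 -0.8 11.1] Tz 0.01 grip 13.6 t 14.7 tilt [-0. -0. -1.] j7 -0.3
```

Call:
move_arm(
  dp=[
    [0.09,0,-0.03],
    [0.09,0,-0.03],
    [0.09,0,0],
    [0.09,0,0],
    [0.09,0,0],
  ],
  turn=[0,0,0,0,0],
  jaw=[-1,-1,-1,-0.4,-0.4],
)

```text
time: 15.2
position: [0.5878, -0.0202, 0.044]
tool_rot: [2.235, 2.208, -0.0]
ft_force: [-0.0, 0.5, 0.4]
grip_width: 0.253
```

Call:
move_arm(
  dp=[
    [0,0,0],
    [0,0,0],
    [0,0,-0.3],
    [0,0,-1.5],
    [0,0,-3],
  ],
  turn=[0,0,0,0,0],
  jaw=[-0.4,-0.4,-0.4,-0.4,-0.4],
)

```text
time: 15.7
position: [0.5862, -0.0201, 0.1338]
tool_rot: [-2.232, -2.206, 0.003]
ft_force: [0.0, -0.2, 0.5]
grip_width: 0.297
```

Call:
move_arm(
  dp=[
    [0,0,-1.5],
    [0,0,-3],
    [2,0,-3],
    [4,0,-3],
    [5.5,0,-3],
  ],
  turn=[0,0,0,0,0],
  jaw=[-0.4,-0.4,-0.4,0,1],
)

```text
time: 16.2
position: [0.5898, 0.1311, 0.2255]
tool_rot: [2.236, 2.205, 0.002]
ft_force: [1.0, -0.1, -0.2]
grip_width: 0.405
```

```bash
python3 - <<'E'
from fit import *
save("top","g",(230,150,370,255),5.5)
wands(.052)
q=np.load("tray.npy"); p=T(q,[[0,-.095,.14]])[0]; print(p)
for n in("top","scene"):
    for z in(.136,.142):
        for m in ctrl.look_for(n,"lid_top")[:1]: print(n,z,np.round(m["rect"],1),back(n,m["rect"][:2],z-.005 if n=="scene" else z))
go(p[0],p[1],.2,90)
E
```

```text
top conf 0.59 c [ 0.6755 -0.0192] len 0.127 ang 90.0 sat 7 191
scene conf 0.82 c [ 0.5929 -0.0207] len 0.124 ang 88.9 sat 38 247
scene conf 0.71 c [0.3581 0.1857] len 0.137 ang 16.3 sat 85 74
scene conf 0.53 c [ 0.68   -0.0218] len 0.126 ang 88.7 sat 39 279
[ 0.60717299 -0.18295598  0.14      ]
top 0.136 [324.5 190.8  18.6  14.5] [[ 0.60382834 -0.17945458  0.136     ]]
top 0.142 [324.5 190.8  18.6  14.5] [[ 0.60235693 -0.17888318  0.142     ]]
scene 0.136 [218.1 205.7  14.6  19.6] [[ 0.61456245 -0.17978437  0.131     ]]
scene 0.142 [218.1 205.7  14.6  19.6] [[ 0.62016406 -0.17754686  0.137     ]]
dp [-10.35   0.73   0.81] turn -0.17 | yaw 89.1 pos [0.59   0.1278 0.2239] F [ 0.   0.1 -0.4] Tz 0.02 grip 70.4 t 16.6 tilt [-0.    -0.001 -1.   ] j7 -0.48
```

View pics/g.png

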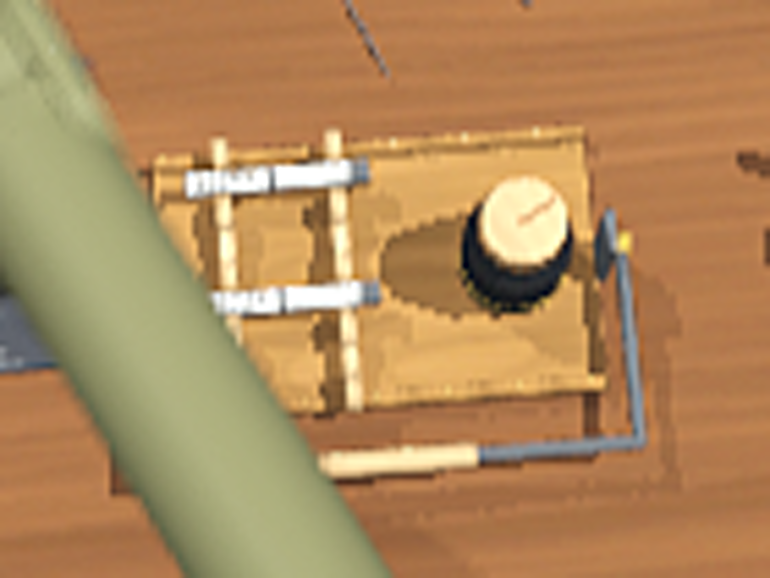

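Both wands are down in the notches: slot 3 at crop (275,178) and slot 1 at (295,297). Next is the lid, centred at crop (524,222). I'll wind the wrist back first.

Call:
move_arm(
  dp=[
    [-8,0.56,0],
    [-8,0.56,0],
    [-8,0.56,0],
    [-8,0.56,0],
    [-8,0.56,0],
  ],
  turn=[0,0,0,0,0],
  jaw=[1,1,1,1,1],
)

```text
time: 17.15
position: [0.6029, -0.1157, 0.224]
tool_rot: [2.239, 2.202, -0.002]
ft_force: [0.5, 1.2, 0.2]
grip_width: 1.001
```

Call:
move_arm(
  dp=[
    [-2.35,0.17,0],
    [-2.35,0.17,0],
    [-2.35,0.17,0],
    [-2.35,0.17,0],
    [-2.35,0.17,0],
  ],
  turn=[-8.5,-8.5,-8.5,-8.5,-8.5],
  jaw=[1,1,1,1,1],
)

```text
time: 17.65
position: [0.6072, -0.1827, 0.2239]
tool_rot: [-1.278, -2.87, 0.0]
ft_force: [0.4, 0.2, 0.3]
grip_width: 1.001
```

Call:
move_arm(
  dp=[
    [0,0,0],
    [0,0,0],
    [0,0,0],
    [0,0,0],
    [0,0,0],
  ],
  turn=[-8.5,-8.5,-8.5,-8.5,-8.5],
  jaw=[1,1,1,1,1],
)

```text
time: 18.15
position: [0.6072, -0.1825, 0.224]
tool_rot: [-0.15, -3.138, 0.001]
ft_force: [1.0, 0.1, 0.8]
grip_width: 1.0
```

```bash
python3 - <<'E'
from h import *
go(.607,-.183,.2)
print(ctrl.get_state()["joint_positions"])
E
```

```text
dp [ 0.01 -0.02  0.8 ] turn 0.0 | yaw 174.5 pos [ 0.6072 -0.1825  0.224 ] F [1.  0.1 0.8] Tz 0.05 grip 87.0 t 18.1 tilt [-0. -0. -1.] j7 1.43
[ 1.02881054  0.4852863  -1.06836887  1.46417163  0.42529833  1.44155616
  1.43045633]
```

Call:
move_arm(
  dp=[
    [0,0,0.8],
    [0,0,0.8],
    [0,0,0.8],
    [0,0,0.8],
    [0,0,0.8],
  ],
  turn=[-8.5,-8.5,-8.5,-8.5,-8.5],
  jaw=[1,1,1,1,1],
)

```text
time: 18.65
position: [0.6072, -0.1825, 0.1998]
tool_rot: [0.997, -2.979, 0.0]
ft_force: [0.4, 0.4, -0.3]
grip_width: 0.998
```

Call:
move_arm(
  dp=[
    [0,0,0],
    [0,0,0],
    [0,0,0],
    [0,0,0],
    [0,0,0],
  ],
  turn=[-3,-3,-3,-3,-3],
  jaw=[1,1,1,1,1],
)

```text
time: 19.15
position: [0.6076, -0.1815, 0.2]
tool_rot: [1.368, -2.828, 0.001]
ft_force: [0.7, -0.1, 0.6]
grip_width: 0.999
```

```bash
python3 - <<'E'
from h import *
go(.607,-.183,.116)
print(np.round(ctrl.get_state()["joint_positions"],2))
E
```

```text
dp [ 0.05 -0.02  2.8 ] turn 0.0 | yaw -128.3 pos [ 0.6076 -0.1815  0.2   ] F [ 0.7 -0.1  0.6] Tz -0.06 grip 86.9 t 19.1 tilt [-0. -0. -1.] j7 2.32
[ 1.12  0.61 -1.26  1.49  0.58  1.46  2.32]
```

Call:
move_arm(
  dp=[
    [0.05,0,1],
    [0.05,0,2],
    [0.05,0,2.5],
    [0.05,0,2.8],
    [0.05,0,2.8],
  ],
  turn=[0,0,0,0,0],
  jaw=[1,1,1,1,1],
)

```text
time: 19.65
position: [0.6065, -0.182, 0.1154]
tool_rot: [1.372, -2.825, -0.001]
ft_force: [0.5, -0.2, 0.9]
grip_width: 0.998
```

Call:
move_arm(
  dp=[
    [0,0,0],
    [0,0,0],
    [0,0,0],
    [0,0,0],
    [0,0,0],
  ],
  turn=[0,0,0,0,0],
  jaw=[-1,-1,-1,-1,-1],
  grip_force=40,
)

```text
time: 20.15
position: [0.6069, -0.1819, 0.1165]
tool_rot: [-1.373, 2.826, -0.0]
ft_force: [-0.5, -0.8, 2.8]
grip_width: 0.662
```

```bash
python3 - <<'E'
from h import *
go(.607,-.183,.116); print(np.round(ctrl.get_state()["torque"],2))
E
```

```text
dp [ 0.03 -0.03  0.02] turn 0.0 | yaw -128.2 pos [ 0.6069 -0.1819  0.1165] F [-0.5 -0.8  2.8] Tz -0.0 grip 57.6 t 20.1 tilt [ 0. -0. -1.] j7 2.29
[ 0.11  0.06 -0.  ]
```

Call:
move_arm(
  dp=[
    [0,0,0.006],
    [0,0,0.012],
    [0,0,0.018],
    [0,0,0.024],
    [0,0,0.03],
  ],
  turn=[1.6,3.2,4.8,6.4,8],
  jaw=[-1,-1,-1,-1,-1],
)

```text
time: 20.65
position: [0.6069, -0.1819, 0.1156]
tool_rot: [-0.315, 3.126, -0.001]
ft_force: [-1.2, 0.3, 1.6]
grip_width: 0.655
```

```bash
python3 - <<'E'
from h import *
go(.607,-.183,.116); print(np.round(ctrl.get_state()["torque"],2))
E
```

```text
dp [ 0.   -0.04 -0.01] turn 0.0 | yaw -168.5 pos [ 0.6069 -0.1819  0.1156] F [-1.2  0.3  1.6] Tz 0.12 grip 56.9 t 20.6 tilt [ 0. -0. -1.] j7 1.65
[0.09 0.06 0.12]
```

Call:
move_arm(
  dp=[
    [0,0,0.006],
    [0,0,0.012],
    [0,0,0.018],
    [0,0,0.024],
    [0,0,0.03],
  ],
  turn=[1.6,3.2,4.8,6.4,8],
  jaw=[-1,-1,-1,-1,-1],
)

```text
time: 21.15
position: [0.6068, -0.1819, 0.1147]
tool_rot: [0.773, 3.045, -0.0]
ft_force: [-0.3, 0.7, 0.7]
grip_width: 0.66
```

```bash
python3 - <<'E'
from h import *
go(.607,-.183,.116); print(np.round(ctrl.get_state()["torque"],2))
E
```

```text
dp [-0.02 -0.03 -0.04] turn 0.0 | yaw 151.5 pos [ 0.6068 -0.1819  0.1147] F [-0.3  0.7  0.7] Tz 0.07 grip 57.4 t 21.1 tilt [ 0. -0. -1.] j7 1.02
[0.04 0.04 0.07]
```

Call:
move_arm(
  dp=[
    [0,0,0.006],
    [0,0,0.012],
    [0,0,0.018],
    [0,0,0.024],
    [0,0,0.03],
  ],
  turn=[1.6,3.2,4.8,6.4,8],
  jaw=[-1,-1,-1,-1,-1],
)

```text
time: 21.65
position: [0.6069, -0.1819, 0.1138]
tool_rot: [1.768, 2.597, -0.0]
ft_force: [-1.7, 0.3, 1.6]
grip_width: 0.659
```

Call:
move_arm(
  dp=[
    [0,0,0.006],
    [0,0,0.012],
    [0,0,0.018],
    [0,0,0.024],
    [0,0,0.03],
  ],
  turn=[1.6,3.2,4.8,6.4,8],
  jaw=[-1,-1,-1,-1,-1],
)

```text
time: 22.15
position: [0.6069, -0.1818, 0.1128]
tool_rot: [2.549, 1.836, -0.0]
ft_force: [-0.7, -0.1, 0.9]
grip_width: 0.662
```

```bash
python3 - <<'E'
from h import *
go(.607,-.183,.116); print(np.round(ctrl.get_state()["torque"],2))
save("top","hh",(295,165,355,215),6)
E
```

```text
dp [-0.04  0.02 -0.11] turn 0.0 | yaw 71.5 pos [ 0.6069 -0.1818  0.1128] F [-0.7 -0.1  0.9] Tz 0.06 grip 57.6 t 22.1 tilt [ 0. -0. -1.] j7 -0.28
[0.02 0.16 0.06]
```

Call:
move_arm(
  dp=[
    [0,0,0.003],
    [0,0,0.006],
    [0,0,0.01],
    [0,0,0.012],
    [0,0,0.015],
  ],
  turn=[0.8,1.6,2.4,3.2,4],
  jaw=[-1,-1,-1,-1,-1],
)

```text
time: 22.7
position: [0.6069, -0.1818, 0.1124]
tool_rot: [2.825, 1.373, 0.0]
ft_force: [0.5, 0.4, 2.6]
grip_width: 0.66
```

```bash
cat > tz.py <<'E'
from h import *
go(.607,-.183,.116); s=ctrl.get_state(); print(np.round(s["torque"],2),"tau7",round(s["joint_torque"][6],2))
E
python3 tz.py
```

```text
dp [-0.03  0.03 -0.12] turn 0.0 | yaw 51.8 pos [ 0.6069 -0.1818  0.1124] F [0.5 0.4 2.6] Tz 0.04 grip 57.4 t 22.7 tilt [ 0. -0. -1.] j7 -0.6
[-0.    0.22  0.04] tau7 0.6
```

Call:
move_arm(
  dp=[
    [0,0,0.003],
    [0,0,0.006],
    [0,0,0.01],
    [0,0,0.012],
    [0,0,0.015],
  ],
  turn=[0.8,1.6,2.4,3.2,4],
  jaw=[-1,-1,-1,-1,-1],
)

```text
time: 23.2
position: [0.607, -0.1818, 0.1121]
tool_rot: [3.02, 0.863, -0.0]
ft_force: [-1.6, 0.8, 2.1]
grip_width: 0.655
```

```bash
python3 tz.py
```

```text
dp [-0.02  0.03 -0.13] turn 0.0 | yaw 31.9 pos [ 0.607  -0.1818  0.1121] F [-1.6  0.8  2.1] Tz 0.38 grip 57.0 t 23.2 tilt [ 0.    -0.001 -1.   ] j7 -0.93
[0.03 0.26 0.38] tau7 0.3
```

Torque jumped from 0.04 to 0.38 N·m, so the lid is on the gasket. One small 5° step will confirm the rise.

Call:
move_arm(
  dp=[
    [0,0,0.002],
    [0,0,0.004],
    [0,0,0.004],
  ],
  turn=[0.5,1,1],
  jaw=[-1,-1,-1],
)

```text
time: 23.5
position: [0.6069, -0.1819, 0.112]
tool_rot: [3.054, 0.733, -0.0]
ft_force: [-0.6, -0.1, 4.1]
grip_width: 0.656
```

```bash
python3 tz.py
```

```text
dp [-0.01  0.03 -0.13] turn 0.0 | yaw 27.0 pos [ 0.6069 -0.1819  0.112 ] F [-0.6 -0.1  4.1] Tz 0.32 grip 57.1 t 23.5 tilt [ 0.    -0.001 -1.   ] j7 -1.01
[0.07 0.4  0.32] tau7 -0.57
```

```bash
python3 - <<'E'
from h import *
v=[]
for i in range(6):
    ctrl.look_for("top","lid_top"); s=ctrl.get_state(); v.append([s["torque"][2],s["joint_torque"][6]])
print(np.round(v,2).tolist(),np.mean(v,0))
E
```

```text
[[0.27, -0.36], [0.29, -0.31], [0.31, -0.3], [0.41, -0.32], [0.3, -0.34], [0.34, -0.35]] [ 0.3208014  -0.33005904]
```

Call:
move_arm(
  dp=[
    [0,0,0.002],
    [0,0,0.004],
    [0,0,0.006],
    [0,0,0.006],
    [0,0,0.006],
  ],
  turn=[0.5,1,1.5,1.5,1.5],
  jaw=[-1,-1,-1,-1,-1],
)

```text
time: 24.3
position: [0.607, -0.1819, 0.112]
tool_rot: [3.096, 0.53, 0.0]
ft_force: [-2.6, -0.2, 6.8]
grip_width: 0.657
```

```bash
python3 tz.py; python3 - <<'E'
from h import *
v=[]
for i in range(5):
    ctrl.look_for("top","lid_top"); s=ctrl.get_state(); v.append([s["torque"][2],s["joint_torque"][6]])
print(np.mean(v,0))
E
```

```text
dp [-0.01  0.04 -0.13] turn 0.0 | yaw 19.4 pos [ 0.607  -0.1819  0.112 ] F [-2.6 -0.2  6.8] Tz 0.38 grip 57.1 t 24.3 tilt [ 0. -0. -1.] j7 -1.13
[0.09 0.55 0.38] tau7 -0.4
[ 0.40737845 -0.3939959 ]
```

Static torque rose from 0.32 to 0.41 N·m with 7.5° more turn, so the lid is snug with roughly 0.15–0.2 rad on the gasket. Stopping here and releasing.

Call:
move_arm(
  dp=[
    [0,0,0],
    [0,0,0],
    [0,0,0],
    [0,0,0],
    [0,0,-0.6],
  ],
  turn=[0,0,0,0,0],
  jaw=[1,1,1,1,1],
)

```text
time: 25.05
position: [0.6048, -0.1817, 0.1265]
tool_rot: [-3.094, -0.527, 0.008]
ft_force: [-0.8, 0.2, -1.1]
grip_width: 0.974
```

Call:
move_arm(
  dp=[
    [0,0,-1],
    [0,0,-2.5],
    [0,0,-2.8],
    [0,0,-2.8],
    [0,0,-2.8],
  ],
  turn=[0,0,0,0,0],
  jaw=[1,1,1,1,1],
)

```text
time: 25.55
position: [0.6062, -0.182, 0.212]
tool_rot: [-3.097, -0.527, 0.002]
ft_force: [-0.4, -0.8, -0.4]
grip_width: 1.005
```

```bash
python3 - <<'E'
from fit import *
q=np.load("tray.npy")
for b in(0,.03): print(np.round(T(q,[[-.14*np.cos(b),-.015,.05+.14*np.sin(b)]]),4))
p=T(q,[[-.14,-.015,.05]])[0]
go(p[0],p[1],.21,89.4)
save("scene","i",(185,150,325,255),5.5)
print([m["rect"] for m in ctrl.look_for("scene","lid_top")[:1]])
E
```

```text
[[ 0.468  -0.1015  0.05  ]]
[[ 0.4681 -0.1015  0.0542]]
dp [-3.46 -4.06  0.08] turn -14.02 | yaw 19.3 pos [ 0.6062 -0.182   0.212 ] F [-0.4 -0.8 -0.4] Tz 0.03 grip 87.4 t 25.6 tilt [-0.002  0.    -1.   ] j7 -1.1
[[220.3, 206.8, 16.3, 17.1]]
```

View pics/i.png

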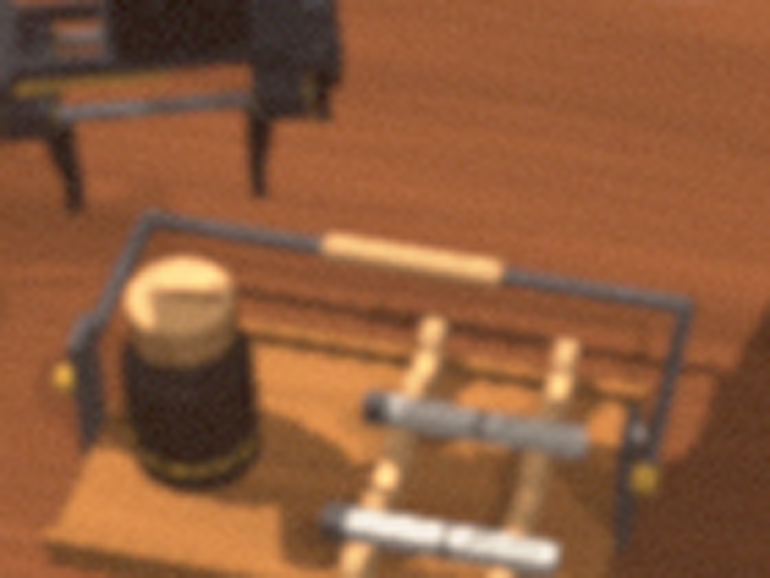

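Wands sit in the combs at crop (475,420) and (440,537), the lid is at (180,300), and the handle bar is at (410,257), still flat. On to the handle.

Call:
move_arm(
  dp=[
    [-3.46,-4.06,0],
    [-3.46,-4.06,0],
    [-3.46,-4.06,0],
    [-3.46,-4.06,0],
    [-3.46,-4.06,0],
  ],
  turn=[-8,-8,-8,-8,-8],
  jaw=[0.2,0.2,0.2,0.2,0.2],
)

```text
time: 26.15
position: [0.466, -0.1004, 0.212]
tool_rot: [-2.725, -1.563, 0.005]
ft_force: [0.5, -1.3, -0.2]
grip_width: 0.649
```

Call:
move_arm(
  dp=[
    [0,0,0],
    [0,0,0],
    [0,0,0],
    [0,0,0],
    [0,0,0],
  ],
  turn=[-6,-6,-6,-6,-6],
  jaw=[0,0,0,0,0],
)

```text
time: 26.65
position: [0.4678, -0.1013, 0.2119]
tool_rot: [-2.233, -2.207, 0.002]
ft_force: [-0.0, 0.6, 0.1]
grip_width: 0.501
```

```bash
python3 - <<'E'
from h import *
go(.468,-.1015,.035,89.4)
save("top","j",(290,150,360,250),5.5)
E
```

```text
dp [-0.01  0.02  5.9 ] turn -0.02 | yaw 89.3 pos [ 0.4678 -0.1013  0.2119] F [-0.   0.6  0.1] Tz -0.05 grip 43.6 t 26.6 tilt [-0.002  0.001 -1.   ] j7 0.16
```

View pics/j.png

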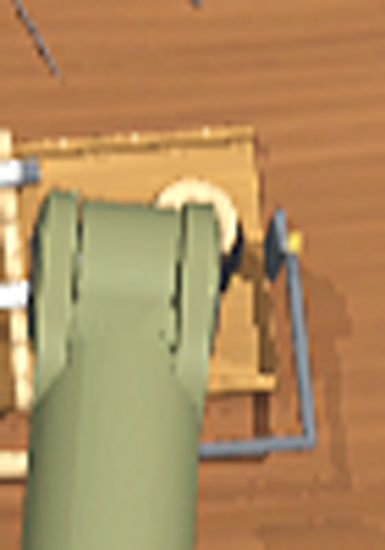

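Call:
move_arm(
  dp=[
    [0,0.02,1.6],
    [0,0.02,3.2],
    [0,0.02,4.8],
    [0,0.02,5.5],
    [0,0.02,5.9],
  ],
  turn=[0,0,0,0,0],
  jaw=[0,0,0,0,0],
)

```text
time: 27.2
position: [0.467, -0.1008, 0.0334]
tool_rot: [-2.233, -2.203, 0.003]
ft_force: [-0.7, -0.1, 0.1]
grip_width: 0.498
```

Call:
move_arm(
  dp=[
    [0,0,0],
    [0,0,0],
    [0,0,0],
    [0,0,0],
    [0,0,0],
  ],
  turn=[0,0,0,0,0],
  jaw=[-1,-1,-1,-1,-1],
  grip_force=15,
)

```text
time: 27.7
position: [0.468, -0.1018, 0.0371]
tool_rot: [-2.234, -2.207, 0.004]
ft_force: [-6.2, 0.9, 7.3]
grip_width: 0.174
```

```bash
python3 - <<'E'
from h import *
go(.468,-.1015,.035,89.4)
b=np.linspace(0,1.72,21)
d=np.c_[.14*(1-np.cos(b)),.14*np.sin(b)]/.03
for k in range(4):
    print(np.round(d[5*k+1:5*k+6]-d[5*k],2).tolist())
E
```

```text
dp [0.01 0.   0.07] turn -0.02 | yaw 89.3 pos [ 0.468  -0.1018  0.0371] F [-6.2  0.9  7.3] Tz 0.02 grip 15.2 t 27.7 tilt [-0.003 -0.001 -1.   ] j7 0.03
[[0.02, 0.4], [0.07, 0.8], [0.15, 1.19], [0.27, 1.57], [0.42, 1.95]]
[[0.18, 0.36], [0.4, 0.7], [0.64, 1.02], [0.9, 1.32], [1.2, 1.59]]
[[0.32, 0.25], [0.65, 0.47], [1.0, 0.66], [1.37, 0.82], [1.75, 0.95]]
[[0.39, 0.09], [0.79, 0.16], [1.19, 0.18], [1.59, 0.17], [1.99, 0.13]]
```

Call:
move_arm(
  dp=[
    [0,0.02,-0.4],
    [0,0.07,-0.8],
    [0,0.15,-1.19],
    [0,0.27,-1.57],
    [0,0.42,-1.95],
  ],
  turn=[0,0,0,0,0],
  jaw=[-1,-1,-1,-1,-1],
)

```text
time: 28.2
position: [0.4793, -0.1019, 0.0954]
tool_rot: [-2.233, -2.205, 0.007]
ft_force: [-7.7, -1.6, -1.0]
grip_width: 0.176
```

Call:
move_arm(
  dp=[
    [0,0.18,-0.36],
    [0,0.4,-0.7],
    [0,0.64,-1.02],
    [0,0.9,-1.32],
    [0,1.2,-1.59],
  ],
  turn=[0,0,0,0,0],
  jaw=[-1,-1,-1,-1,-1],
)

```text
time: 28.7
position: [0.5112, -0.1024, 0.1441]
tool_rot: [-2.229, -2.2, 0.019]
ft_force: [-22.9, 1.6, 18.4]
grip_width: 0.176
```

```bash
python3 - <<'E'
from h import *
s=ctrl.get_state();p=s["position"]
go(.6082-.14*np.cos(.86),-.1015,.035+.14*np.sin(.86),89.4)
print("bar angle if held",np.arctan2(p[2]+.015-.05,.6082-p[0]))
E
```

```text
dp [0.03 0.19 0.1 ] turn -0.03 | yaw 89.3 pos [ 0.5112 -0.1024  0.1441] F [-22.9   1.6  18.4] Tz 0.04 grip 15.3 t 28.7 tilt [-0.016 -0.001 -1.   ] j7 0.05
bar angle if held 0.8439015640848726
```

Radial load shows my arc is about 7 mm low, so I'm correcting the arc centre to the measured one.

Call:
move_arm(
  dp=[
    [0,0.1,-0.3],
    [0,0.24,-0.44],
    [0,0.51,-0.62],
    [0,0.8,-0.8],
    [0,1.13,-0.96],
  ],
  turn=[0,0,0,0,0],
  jaw=[-1,-1,-1,-1,-1],
)

```text
time: 29.2
position: [0.552, -0.103, 0.1726]
tool_rot: [2.235, 2.207, -0.001]
ft_force: [-4.8, -1.8, 3.2]
grip_width: 0.175
```

```bash
python3 - <<'E'
from h import *
go(.5508,-.1015,.1698,89.4)
p=ctrl.get_state()["position"];print(np.arctan2(p[2]-.0428,.608-p[0]),np.hypot(p[2]-.0428,.608-p[0]))
E
```

```text
dp [ 0.05 -0.04  0.09] turn -0.02 | yaw 89.3 pos [ 0.552  -0.103   0.1726] F [-4.8 -1.8  3.2] Tz 0.02 grip 15.2 t 29.2 tilt [-0.    -0.001 -1.   ] j7 0.02
1.1637369661352277 0.14136247800447632
```

Call:
move_arm(
  dp=[
    [0,0.66,-0.25],
    [0,1.2,-0.38],
    [0,1.57,-0.42],
    [0,2.04,-0.44],
    [0,2.5,-0.41],
  ],
  turn=[0,0,0,0,0],
  jaw=[-1,-1,-1,-1,-1],
)

```text
time: 29.7
position: [0.6281, -0.1039, 0.1839]
tool_rot: [2.234, 2.206, 0.001]
ft_force: [-1.1, -2.0, 0.0]
grip_width: 0.176
```

```bash
python3 - <<'E'
from h import *
go(.633,-.1015,.181,89.4)
p=ctrl.get_state()["position"];print(np.arctan2(p[2]-.0428,.608-p[0]),np.hypot(p[2]-.0428,.608-p[0]))
E
```

```text
dp [0.08 0.16 0.1 ] turn -0.02 | yaw 89.3 pos [ 0.6281 -0.1039  0.1839] F [-1.1 -2.   0. ] Tz -0.04 grip 15.3 t 29.7 tilt [ 0.002 -0.001 -1.   ] j7 -0.05
1.7121968504725467 0.14252292618482626
```

Call:
move_arm(
  dp=[
    [0,0.12,0],
    [0,0.12,0],
    [0,0.12,0],
    [0,0.12,0],
    [0,0.12,0],
  ],
  turn=[0,0,0,0,0],
  jaw=[-1,-1,0.1,0.1,0.1],
)

```text
time: 30.2
position: [0.6302, -0.1023, 0.1837]
tool_rot: [-2.234, -2.209, -0.001]
ft_force: [-0.3, 1.2, -0.9]
grip_width: 0.366
```

Call:
move_arm(
  dp=[
    [0,0,0],
    [0,0,-0.5],
    [0,0,-1.5],
    [0,0,-3],
    [0,0,-4],
  ],
  turn=[0,0,0,0,0],
  jaw=[0.1,0.1,0.1,0.1,0.1],
)

```text
time: 30.7
position: [0.6309, -0.103, 0.308]
tool_rot: [2.232, 2.206, 0.004]
ft_force: [0.6, -0.6, 0.2]
grip_width: 0.549
```

Call:
move_arm(
  dp=[
    [1.6,0,-0.5],
    [3.2,0,-0.5],
    [4.8,-1,-0.5],
    [6.3,-2,-0.5],
    [7.5,-3,-0.5],
  ],
  turn=[0,0,0,0,0],
  jaw=[0.1,0.1,0.1,0.1,0.1],
)

```text
time: 31.2
position: [0.5465, 0.1194, 0.3197]
tool_rot: [2.233, 2.209, 0.002]
ft_force: [0.7, 0.0, 0.6]
grip_width: 0.553
```

```bash
python3 - <<'E'
from h import *
a=cv2.resize(ctrl.get_image("top")[130:270,180:400],None,fx=3.6,fy=3.6,interpolation=cv2.INTER_CUBIC)
cv2.imwrite("pics/k.png",a[:,:,::-1]); save("scene","l",(110,120,330,280),3.6)
wands(.052)
q=np.load("tray.npy")
from fit import T
for b in(1.57,1.75): 
  for n in("top","scene"): print(b,n,np.round(proj(n,T(q,[[-.14*np.cos(b),y,.05+.14*np.sin(b)] for y in(.055,-.055)])),1).tolist())
E
```

```text
top conf 0.57 c [0.3126 0.1875] len 0.125 ang 14.9 sat 35 128
top conf 0.55 c [ 0.5879 -0.0189] len 0.126 ang 90.8 sat 6 195
scene conf 0.8 c [ 0.5931 -0.0212] len 0.125 ang 88.3 sat 38 248
scene conf 0.75 c [ 0.677  -0.0252] len 0.128 ang 88.4 sat 38 279
scene conf 0.69 c [0.3642 0.1888] len 0.125 ang 14.5 sat 85 64
1.57 top [[284.4, 189.4], [315.2, 187.0]]
1.57 scene [[265.9, 197.5], [229.2, 191.7]]
1.75 top [[283.8, 182.8], [314.6, 180.4]]
1.75 scene [[263.8, 204.0], [226.8, 198.1]]
```

View pics/k.png

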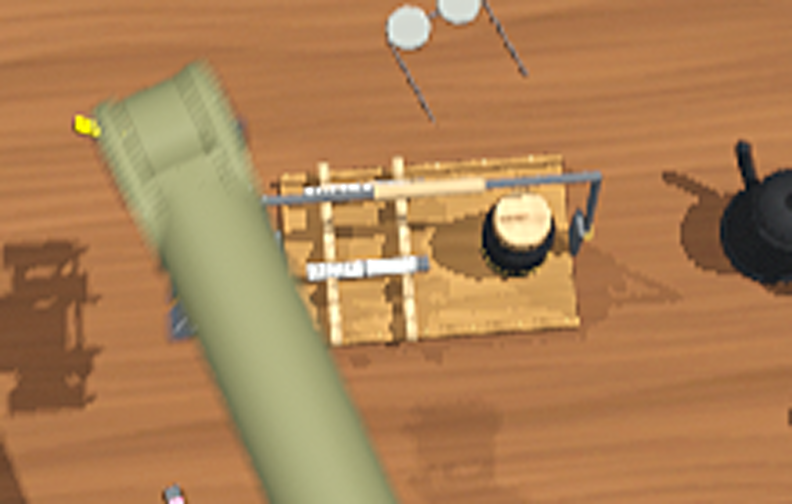

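View pics/l.png

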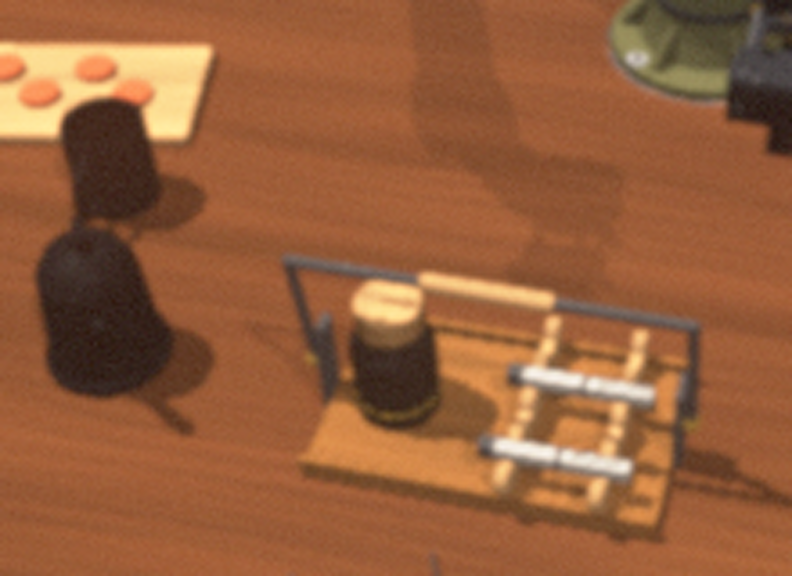

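The handle's grip ends are at top-view pixels (284,183) and (315,181), which matches my prediction for 1.75 rad rather than 1.57. Both wands lie seated and centred. The lid mark now points left, consistent with about 210° of clockwise turn. The teapot and mug are in place.

```bash
python3 - <<'E'
from h import *
print(ctrl.get_state()["time"]); print(ctrl.close_job())
E
```

```text
31.5
the job is handed in; nothing more can be done
None
```

The job is handed in at about 31.5 s of the 210 s allowed, and my last checks found nothing failed.

- **Wands:** Only two steel wands were on the table; I left the pink and yellow look-alikes alone. One went into slot 3 and one into slot 1. I felt each one touch the notch floor. In the last pictures both were centred on the rest to within about 3 mm along their length.
- **Lid:** I turned it about 210° clockwise. The free torque of about 0.06 N·m rose to 0.41 N·m when held still, so it is roughly 0.17 rad onto the gasket, inside the snug range. I stopped there. The mark on the lid agrees with the turn, but I have no direct reading of the joint.
- **Handle:** It went up last. Both cameras put its bar where 1.75 rad predicts, so it is at its end stop, and it stayed there once released. About 29 N built up briefly (23 N across, 18 N up) while I lifted it, because my arc was about 7 mm low; I corrected that partway.
- **Bystanders:** The teapot and mug were unmoved in the last pictures. The book was out of view in those crops, but the arm never went near it.

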